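# Press the orange label holder home behind the sprung lip of the blank rack

### The job

Take the orange label holder out of its stand and push its tongue down behind the sprung steel lip on the front of the stock rack, card facing out from the rack. Press it against the spring until it is fully home, with its shoulders down on the two dark stop cheeks, without ramming it, and finish while still holding it with the gripper, pressed home there, so that I can put in the locking screw. Leave the blue holder, the glue bottle and the wooden bowl where they are.

Things in the scene. Friction and masses are not known exactly. Their poses are not given: they have to be found in the camera images.
- orange_holder: Orange label holder, upright T-shaped plate 8 mm thick, 70 g, bottom 15 mm up in one slot of the stand. Origin: centre of bottom edge; z up, y along width, +x out of the white-card face. Tongue z 0-50 mm, 70 wide (lowest 7 mm: 64 wide, 5 thick). Header z 50-105 mm, 104 wide; its overhanging undersides at z = 50 are the shoulders. Pinch the header across its 8 mm from above.
- card_face (a point): Middle of the orange holder's card-side header face: 4 mm ahead (+x) and 77.5 mm above the holder's origin.
- blue_holder: Blue label holder of the same shape and size, in the other slot of the stand; leave alone.
- stand: Fixed wooden block 60 x 240 x 45 mm (x, y, z) with two open-topped slots end to end along y, centred at y = +57.5 and -57.5 mm, each 11 mm (x) by 80 mm (y), floor 15 mm above the work surface. Origin: centre of its underside; z up. Draw holders straight up.
- rack: Fixed plywood rack, 240 mm wide (y), with turning blanks. Origin: work surface level, middle of the front board's front face; +x out of the front (roughly away from the robot), z up. Front board x -12 to 0, 82 mm high, top sloped back from z = 74; shelf and blanks behind it (x -152 to -12) no higher than 82. The label bay is in front of the board: see bay.
- bay (a point): Bay mouth centre: rack frame x 4, y 0, z 90 mm. Bay spans y -41 to 41 between two dark stop cheeks (x 0-20, each 17 wide, tops z = 90 mm); steel lip in front, yellow seat below. The tongue goes straight down between board and lip. Home: shoulders on cheek tops, holder origin at rack x 4, y 0, z 40 mm, holder x along rack x.
- lip (a joint): Sprung steel lip, 78 mm wide, hinged along y at rack x 10.5, z 35 mm; 0 = closed (rad), grows as its top swings to +x (max 0.2). Closed it comes within 4 mm of the board's face plane at z = 68 mm; above, it flares to x = 14 mm at z = 89 mm, so the mouth is about 20 mm wide. A tongue pushed down opens it about 0.12 rad against some 2 N.
- seat (a joint): Yellow sprung seat bar under the tongue, 74 mm long; 0 = up (top at rack z = 48 mm), grows (m) as pressed down. Pushes up with about 4 N at first touch, about 9 N at 8 mm, where the shoulders land on the rigid cheeks; released, it pushes the holder up again.
- glue: White glue bottle with red cap, radius 24 mm, 130 mm tall, standing; origin at centre of its underside. Leave alone.
- bowl: Small turned wooden bowl, rim radius 45 mm, 50 mm tall; origin at centre of its underside. Leave alone.
Not all that is in view belongs to the job. Several things have the shape of the orange_holder; the one meant has the colours described above.

How it is judged:
By the outcome, as a careful person would: the job done as asked, in the order asked, and still so for the second after the job is handed in, while the arm keeps its last pose, push and grip.
It also fails if it takes over 35 s, if anything falls off the work surface, if the arm or the gripper's body presses on something with over 40 N, if the wrist force passes 120 N, or if a joint passes its speed limit or range.

### The arm

A 6-joint arm with a two-finger parallel gripper is mounted at the origin on the work surface. World frame = base frame: x ahead of the robot, y to its left, z up, the work surface at z = 0. Lengths are in m, angles in rad, forces in N, time in s.
With the tool pointing down it reaches from about 0.3 to 0.875 m from the base axis. Payload 6.4 kg.
Tool frame: the origin (TCP) lies midway between the tips of the shut fingers; the grasp point (between the pads) lies 19 mm behind it (ctrl.tcp_to_grasp is the distance from the TCP to the grasp point, in m); z points along the fingers, x is the direction in which the jaws open and shut, and the axes are right-handed (so a half turn about z gives the same grasp; the last joint's range is limited). The gripper opens to 85 mm and grips with 20 to 120 N. Pads are 22 mm wide; open, the fingers measure 114 mm over their backs; the gripper's body (76 mm by 85 mm) begins 54 mm behind the grasp point. The pads swing forward as they close: fully open they stand 13 mm farther back than shut.
Start: joints at [0.957, 0.181, 1.607, -0, 1.354, -0.206], TCP at [0.228, 0.528, 0.231] pointing down, gripper open.
Joint ranges: [-2.99, 2.99], [-0.89, 2.07], [0.3, 2.58], [-1.14, 4.28], [0, 2.63], [-3.12, 3.12]. Speed limits (rad/s): [2.57, 2.57, 3.01, 3.14, 3.14, 3.14].

### API

Orientations are given as a rotation vector (axis times angle).
In Python, from bench import ctrl gives the robot as it stands. The module is installed in compiled form; this text tells all that it offers. Calls block until the motion is done:
- ctrl.move_ptp(position, orientation): joint-space move of the TCP to a pose.
- ctrl.move_l(position, rate=0.15, ori=None): straight line of the TCP; ori=None keeps the orientation; rate is the mean speed in m/s.
- ctrl.movej(angles): joint-space move.
- ctrl.move_gripper(opening, grasp_force=None): finger opening in m; grasp_force is the grip in N (None keeps the last); returns when the fingers have stopped.
- ctrl.sleep(seconds).
- ctrl.inverse_kinematics(position, orientation): joint angles nearest the present ones, or None.
- ctrl.camera(name): name is "scene" or "top" or "wrist"; returns the picture (400x640x3 uint8, red, green, blue); there is no depth.
- ctrl.camera_info(name): a dict with "intrinsics" (3x3 intrinsics, pixels), "cam_to_world" (4x4, takes a point from camera to world coordinates); the wrist camera has in their place "hand_eye" (4x4, takes a point from camera to tool coordinates, whose origin is the TCP and whose axes are the tool frame's). Camera axes: x right, y up, looking along -z (the intrinsics and any distortion apply to the point x, -y, -z); pixel columns grow to the right and rows downward; lengths in m; the calibration is good to about 2 mm. The wrist camera is an equidistant fisheye: a pixel r from the principal point sees the ray r / f radians off the axis. A picture is of the moment at which its call begins: read the wrist's pose just before it. camera_info takes no time and is no camera call.
A pose or a line that the arm cannot do raises ctrl.Unreachable and nothing moves.
- ctrl.finish_job(): hands the job in, once; it reports no verdict.
Readings, each from a call of its own:
- ctrl.current_time_s(): time.
- ctrl.current_joint_pos(): joint angles.
- ctrl.current_joint_vel(): joint speeds.
- ctrl.current_tau(): joint torques, N m.
- ctrl.current_position(): TCP position.
- ctrl.current_eef_rot(): TCP orientation.
- ctrl.current_wrist_force(): force on the tool from outside, world axes, zero at the start.
- ctrl.current_ft_torque(): the same for the moment, N m.
- ctrl.current_finger_gap(): finger opening in m.
Only numpy, scipy, OpenCV 4.12 (cv2) and the standard library are available. Lean on these libraries where they do the work, as an engineer would, in place of code of your own. Each camera call takes 0.05 s, during which the arm holds its last target.

## Working session

There is one attempt and no reset: what is moved stays moved. The work goes in short steps, each a Python script; the robot and the scene stay as the last script left them, time stands still between calls to the robot, and variables do not carry over. Pictures are saved under pics/ and viewed, and the job is handed in when it is done.

```bash
mkdir -p pics; python3 - <<'E'
from bench import ctrl
import cv2,numpy as np
np.set_printoptions(precision=4,suppress=True)
for n in ["scene","top","wrist"]:
    i=ctrl.camera_info(n); print(n,{k:np.array(v) if not isinstance(v,str) else v for k,v in i.items()})
p=ctrl.current_position();r=ctrl.current_eef_rot();print(p,r,ctrl.tcp_to_grasp,ctrl.current_time_s())
for n in ["scene","top","wrist"]:
    cv2.imwrite(f"pics/{n}0.png",cv2.cvtColor(ctrl.camera(n),cv2.COLOR_RGB2BGR))
E
```

```text
scene {'intrinsics': array([[492.2716,   0.    , 318.9096],
       [  0.    , 492.2716, 192.237 ],
       [  0.    ,   0.    ,   1.    ]]), 'cam_to_world': array([[ 0.3441, -0.7902,  0.5071,  1.0923],
       [ 0.9389,  0.2914, -0.1831, -0.2631],
       [-0.0031,  0.5392,  0.8422,  1.0143],
       [ 0.    ,  0.    ,  0.    ,  1.    ]])}
top {'intrinsics': array([[464.4551,   0.    , 319.9766],
       [  0.    , 464.4551, 195.093 ],
       [  0.    ,   0.    ,   1.    ]]), 'cam_to_world': array([[-0.0045,  0.9982, -0.0597,  0.4684],
       [-0.9999, -0.0036,  0.016 , -0.0488],
       [ 0.0158,  0.0598,  0.9981,  1.2127],
       [ 0.    ,  0.    ,  0.    ,  1.    ]])}
wrist {'intrinsics': array([[309.7069,   0.    , 321.0398],
       [  0.    , 309.7069, 198.847 ],
       [  0.    ,   0.    ,   1.    ]]), 'hand_eye': array([[ 1.    , -0.0004,  0.    , -0.0007],
       [-0.0004, -0.9514, -0.3081, -0.0787],
       [ 0.0002,  0.3081, -0.9514, -0.143 ],
       [ 0.    ,  0.    ,  0.    ,  1.    ]])}
[0.2277 0.5274 0.2304] [ 2.6246  1.7253 -0.0026] 0.0187 0.0
```

View pics/scene0.png

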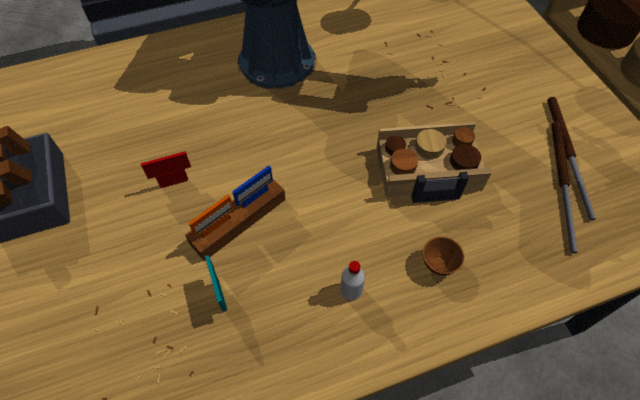

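View pics/top0.png

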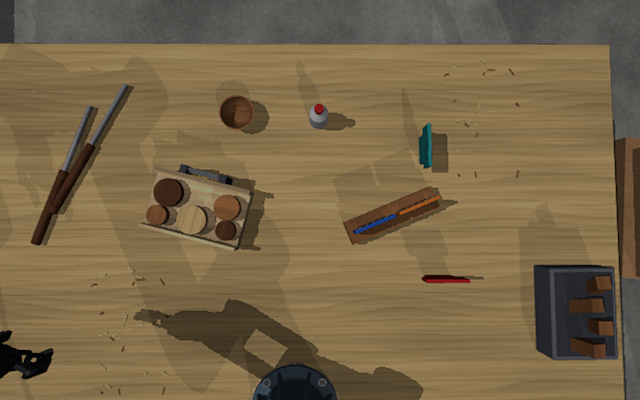

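View pics/wrist0.png

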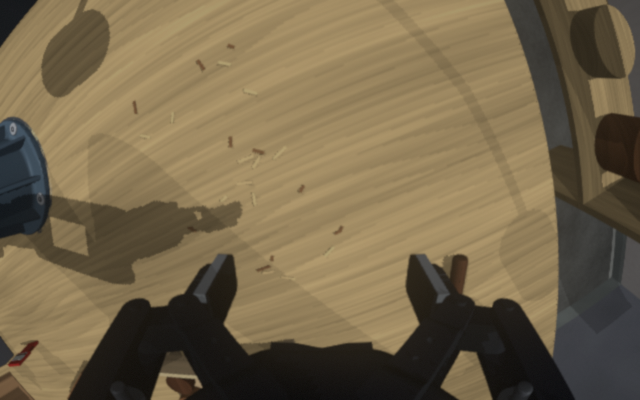

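```bash
python3 - <<'E'
import cv2,numpy as np
s=cv2.imread("pics/scene0.png");t=cv2.imread("pics/top0.png")
a=cv2.resize(s[150:270,130:300],None,fx=4,fy=4,interpolation=cv2.INTER_CUBIC)
b=cv2.resize(s[110:215,360:500],None,fx=5,fy=5,interpolation=cv2.INTER_CUBIC)
c=cv2.resize(t[150:260,130:260],None,fx=5,fy=5,interpolation=cv2.INTER_CUBIC)
d=cv2.resize(t[175:255,335:455],None,fx=5,fy=5,interpolation=cv2.INTER_CUBIC)
for n,i in zip("abcd",[a,b,c,d]): cv2.imwrite(f"pics/crop_{n}.png",i)
E
```

```text
(no output)
```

View pics/crop_a.png

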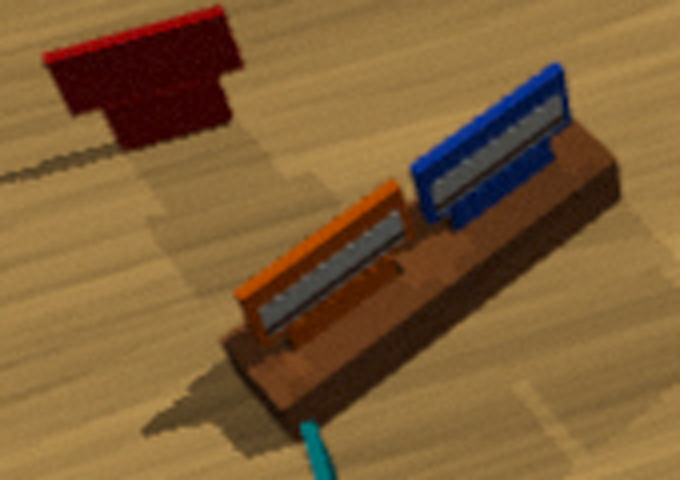

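View pics/crop_b.png

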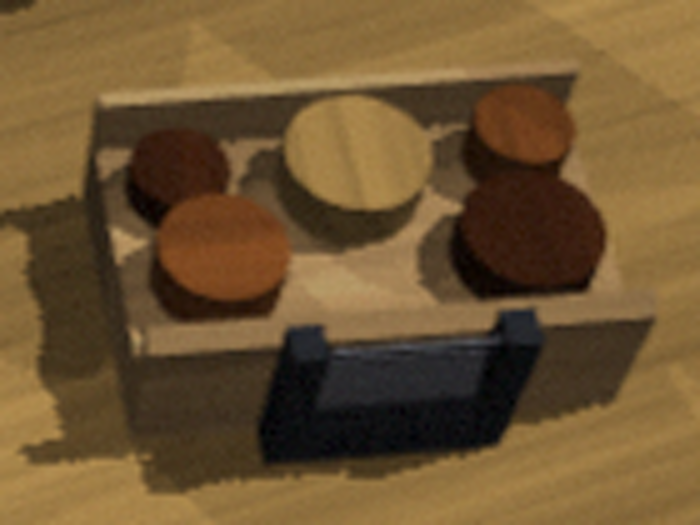

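View pics/crop_c.png

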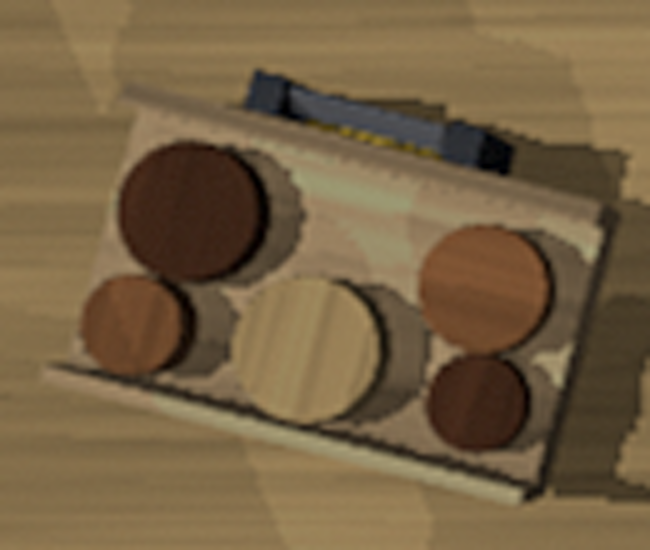

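View pics/crop_d.png

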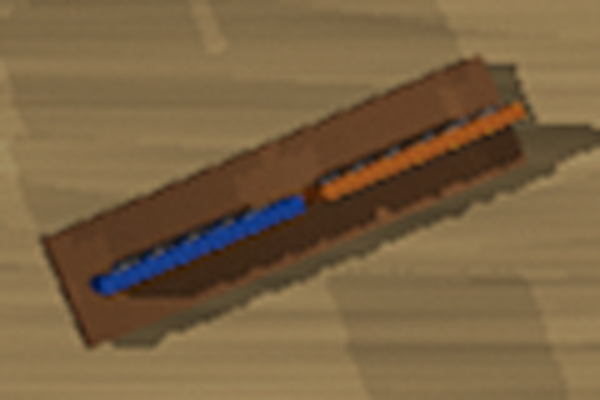

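```bash
cat > h.py <<'E'
from bench import ctrl
import cv2,numpy as np
from scipy.spatial.transform import Rotation as R
np.set_printoptions(precision=4,suppress=True)
def save(n,im): cv2.imwrite(f"pics/{n}.png",cv2.cvtColor(im,cv2.COLOR_RGB2BGR))
def rays(name,px,pose=None):
    i=ctrl.camera_info(name);K=np.array(i["intrinsics"]);px=np.atleast_2d(np.array(px,float))
    u=(px[:,0]-K[0,2])/K[0,0];v=(px[:,1]-K[1,2])/K[1,1]
    if name=="wrist":
        r=np.hypot(u,v);s=np.where(r>1e-9,np.sin(r)/np.maximum(r,1e-9),1)
        d=np.c_[u*s,-v*s,-np.cos(r)]
        T=np.eye(4);T[:3,:3]=R.from_rotvec(pose[1]).as_matrix();T[:3,3]=pose[0];T=T@np.array(i["hand_eye"])
    else:
        d=np.c_[u,-v,-np.ones(len(u))];T=np.array(i["cam_to_world"])
    return T[:3,3],d@T[:3,:3].T
def plane(name,px,z,pose=None):
    o,d=rays(name,px,pose);return o+d*((z-o[2])/d[:,2])[:,None]
def tri(obs):
    A=np.zeros((3,3));b=np.zeros(3)
    for o,d in obs:
        d=d/np.linalg.norm(d);P=np.eye(3)-np.outer(d,d);A+=P;b+=P@o
    x=np.linalg.solve(A,b);return x,[np.linalg.norm((np.eye(3)-np.outer(d,d)/(d@d))@(x-o)) for o,d in obs]
def down(yaw): # tool z down, tool x at world yaw
    c,s=np.cos(yaw),np.sin(yaw)
    return R.from_matrix(np.array([[c,s,0],[s,-c,0],[0,0,-1]])).as_rotvec()
E
python3 - <<'E'
from h import *
t=cv2.imread("pics/top0.png")
hsv=cv2.cvtColor(t,cv2.COLOR_BGR2HSV)
def rect(m,nm):
    cs,_=cv2.findContours(m,cv2.RETR_EXTERNAL,cv2.CHAIN_APPROX_NONE);c=max(cs,key=cv2.contourArea)
    r=cv2.minAreaRect(c);b=cv2.boxPoints(r);P=plane("top",b,.12)
    b0=sorted([(b[i]+b[(i+1)%4])/2 for i in range(4)],key=lambda q:-np.hypot(*(q-r[0])))[:2]
    E=plane("top",b0,.12);print(nm,r,E[:,:2],np.linalg.norm(E[0]-E[1]),E.mean(0), np.degrees(np.arctan2(*(E[1]-E[0])[[1,0]])))
rect(cv2.inRange(hsv,(8,190,150),(16,255,255)),"orange")
rect(cv2.inRange(hsv,(110,150,100),(125,255,255)),"blue")
P=plane("top",[[130+265/5,150+85/5],[130+495/5,150+155/5]],.09);print(P,np.linalg.norm(P[0]-P[1]))
for n,p,z in [("teal",(427,147),.1),("glue",(319,109),.13),("bowl",(236,112),.05),("red",(445,279),.1)]: print(n,plane("top",[p],z))
E
```

```text
orange ((419.0941162109375, 204.7235107421875), (2.1828203201293945, 41.61911392211914), 67.16634368896484) [[ 0.5291 -0.3462]
 [ 0.4913 -0.2546]] 0.09908846220700518 [ 0.5102 -0.3004  0.12  ] 112.43394829528691
blue ((375.02587890625, 223.56036376953125), (3.1513543128967285, 42.67459487915039), 66.80140686035156) [[ 0.4858 -0.2421]
 [ 0.4467 -0.1491]] 0.10081036816821377 [ 0.4663 -0.1956  0.12  ] 112.79492373132955
[[0.6049 0.2644 0.09  ]
 [0.5705 0.1532 0.09  ]] 0.11638704438748905
teal [[ 0.6509 -0.3266  0.1   ]]
glue [[ 0.7369 -0.0647  0.13  ]]
bowl [[0.7492 0.144  0.05  ]]
red [[ 0.3335 -0.3639  0.1   ]]
```

```bash
python3 - <<'E'
from h import *
for y in [-17.2,162.8]:
    for p,yy in [((.588,.209,.25),y),((.51,-.3,.25),y+39.7),((.51,-.3,.076),y+39.7),((.588,.209,.10),y)]:
        q=ctrl.inverse_kinematics(p,down(np.radians(yy)));print(y,p,q)
E
```

```text
-17.2 (0.588, 0.209, 0.25) [ 0.1516  0.2739  1.4569 -0.      1.4108  0.4518]
-17.2 (0.51, -0.3, 0.25) [-0.7322  0.2024  1.5434 -0.      1.3958 -1.1249]
-17.2 (0.51, -0.3, 0.076) [-0.7322  0.3981  1.6744 -0.      1.069  -1.1249]
-17.2 (0.588, 0.209, 0.1) [ 0.1516  0.4272  1.5762 -0.      1.1382  0.4518]
162.8 (0.588, 0.209, 0.25) [ 0.1516  0.2739  1.4569 -0.      1.4108 -2.6898]
162.8 (0.51, -0.3, 0.25) [-0.7322  0.2024  1.5434 -0.      1.3958  2.0167]
162.8 (0.51, -0.3, 0.076) [-0.7322  0.3981  1.6744 -0.      1.069   2.0167]
162.8 (0.588, 0.209, 0.1) [ 0.1516  0.4272  1.5762 -0.      1.1382 -2.6898]
```

```bash
python3 - <<'E'
from h import *
import pickle
D={}
for n,p,y in [("rack",(.588,.215,.27),-17.2),("stand",(.51,-.3,.27),22.5)]:
    ctrl.move_ptp(p,down(np.radians(y)))
    pose=(np.array(ctrl.current_position()),np.array(ctrl.current_eef_rot()))
    im=ctrl.camera("wrist");save("w_"+n,im);D[n]=(pose,im);print(n,pose,ctrl.current_time_s())
    if n=="rack":
        ctrl.move_ptp((.64,.06,.27),down(np.radians(72.8)));pose=(np.array(ctrl.current_position()),np.array(ctrl.current_eef_rot()))
        im=ctrl.camera("wrist");save("w_rack2",im);D["rack2"]=(pose,im);print(pose)
pickle.dump(D,open("D.pkl","wb"))
E
```

```text
rack (array([0.5874, 0.2161, 0.27  ]), array([-3.1064,  0.4666,  0.0004])) 1.9417
(array([0.6399, 0.0606, 0.27  ]), array([-2.5285, -1.8643, -0.0001]))
stand (array([ 0.5106, -0.2991,  0.27  ]), array([-3.0804, -0.6155, -0.0006])) 5.0667
```

```bash
ls pics
```

```text
crop_a.png
crop_b.png
crop_c.png
crop_d.png
scene0.png
top0.png
w_rack.png
w_rack2.png
w_stand.png
wrist0.png
```

View pics/w_rack.png

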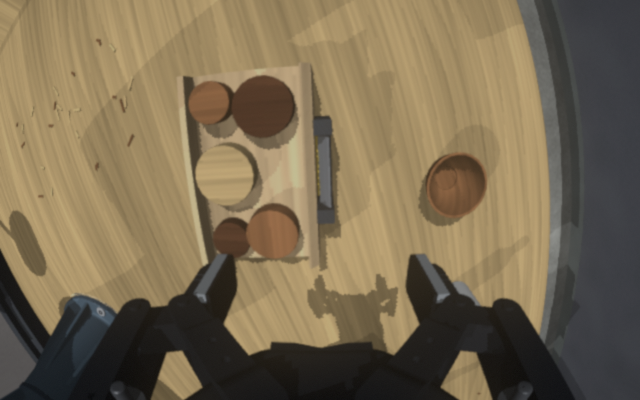

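View pics/w_rack2.png

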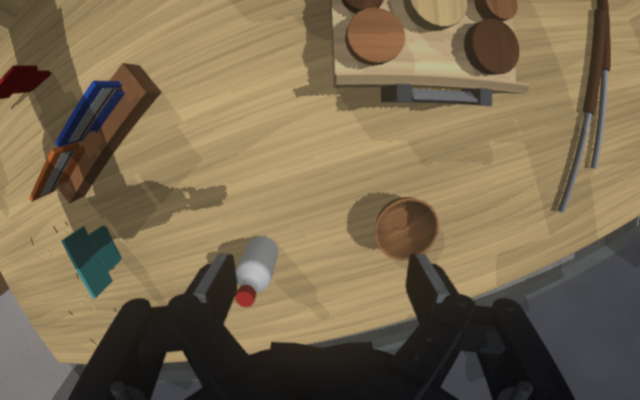

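View pics/w_stand.png

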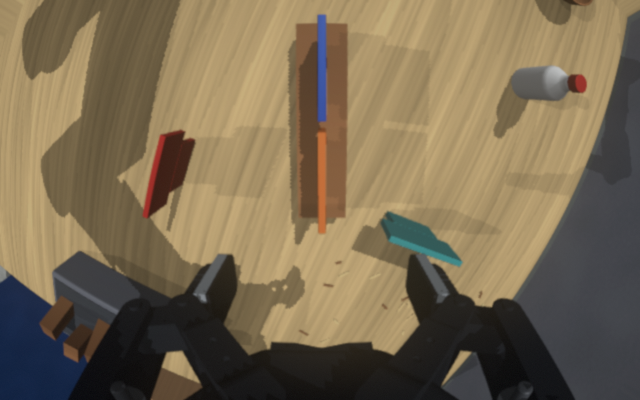

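```bash
python3 - <<'E'
from h import *
import pickle
D=pickle.load(open("D.pkl","rb"))
pose,im=D["stand"]
hsv=cv2.cvtColor(im,cv2.COLOR_RGB2HSV);m=cv2.inRange(hsv,(6,170,150),(18,255,255))
m[:120]=0;m[240:]=0;m[:,:280]=0;m[:,360:]=0
ys,xs=np.nonzero(m);print(xs.min(),xs.max(),ys.min(),ys.max())
rows=np.unique(ys);mid=[(xs[ys==r].mean(),r) for r in rows if (ys==r).sum()>2]
print([( int(r),int(xs[ys==r].min()),int(xs[ys==r].max())) for r in rows[::8]])
P=plane("wrist",mid,.12,pose);
E=plane("wrist",[mid[0],mid[-1]],.12,pose);print(E,np.linalg.norm(E[0]-E[1]),P.mean(0),E.mean(0))
l=cv2.fitLine(P[:,:2].astype(np.float32),cv2.DIST_L2,0,.01,.01).ravel();print(np.degrees(np.arctan2(l[1],l[0])))
# width of rect
for r in (150,200):
    x=xs[ys==r];print(plane("wrist",[(x.min()-.5,r),(x.max()+.5,r)],.12,pose))
pose,im=D["rack"]
save("crop_r",cv2.resize(im[55:275,280:350],None,fx=2.7*3,fy=2.7,interpolation=cv2.INTER_CUBIC))
a=cv2.resize(im[105:235,290:350],None,fx=4.5*2,fy=4.5,interpolation=cv2.INTER_CUBIC);save("crop_r",a)
pose,im=D["rack2"]
save("crop_r2",cv2.resize(im[60:120,320:540],None,fx=3.6,fy=7,interpolation=cv2.INTER_CUBIC))
E
```

```text
318 325 132 231
[(132, 319, 324), (140, 318, 325), (148, 318, 324), (156, 318, 324), (164, 318, 324), (172, 318, 324), (180, 318, 324), (188, 318, 324), (196, 319, 324), (204, 318, 324), (212, 319, 324), (220, 319, 324), (228, 319, 324)]
[[ 0.4917 -0.2531  0.12  ]
 [ 0.5302 -0.3467  0.12  ]] 0.10116696922759759 [ 0.5104 -0.2986  0.12  ] [ 0.5109 -0.2999  0.12  ]
-67.25178
[[ 0.4948 -0.2706  0.12  ]
 [ 0.501  -0.268   0.12  ]]
[[ 0.514  -0.3169  0.12  ]
 [ 0.5204 -0.3142  0.12  ]]
```

View pics/crop_r.png

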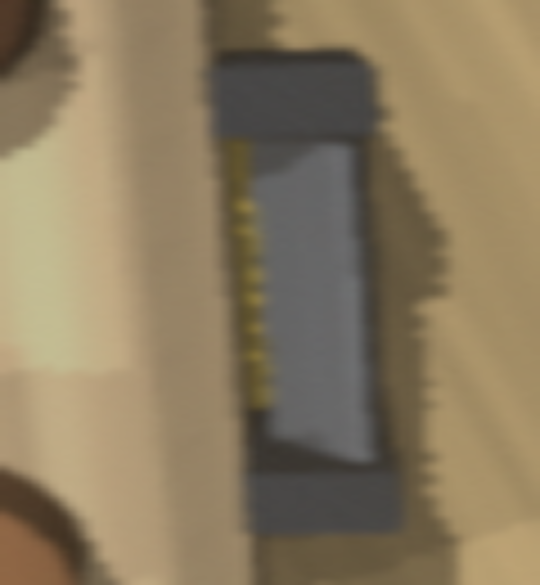

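View pics/crop_r2.png

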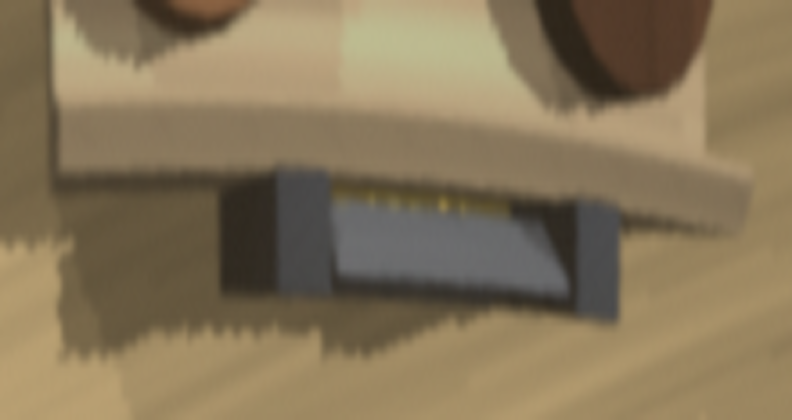

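```bash
python3 - <<'E'
from h import *
import pickle
D=pickle.load(open("D.pkl","rb"))
def fit(W,name):
    M=np.array([(0,-58),(20,-58),(0,-41),(20,-41),(0,41),(20,41),(0,58),(20,58)])/1000
    W=W[:,:2];mc,wc=M.mean(0),W.mean(0);A=(M-mc);B=(W-wc)
    th=np.arctan2((A[:,0]*B[:,1]-A[:,1]*B[:,0]).sum(),(A*B).sum());c,s=np.cos(th),np.sin(th);Rm=np.array([[c,-s],[s,c]])
    t=wc-Rm@mc;print(name,"yaw",np.degrees(th),"origin",t,"bay",t+Rm@[.004,0],"res mm\n",(B-A@Rm.T)*1e3@Rm)
pose,im=D["rack"]
px=np.array([(213,63),(375,68),(216,138),(375,136),(248,472),(398,472),(250,530),(400,530)],float)
px=(px+.5)/[9,4.5]-.5+[290,105]
fit(plane("wrist",px,.09,pose),"w1")
pose,im=D["rack2"]
# left cheek=-y? order by rack (x,y): inner/outer back/front
px=np.array([(276,170),(278,295),(328,170),(333,293),(575,203),(578,320),(615,203),(620,322)],float)
px=(px+.5)/[3.6,7]-.5+[320,60]
fit(plane("wrist",px,.09,pose),"w2")
# top-cam check, crop_c x5
px=np.array([(445,145),(450,120)])
E
```

```text
w1 yaw 165.18267265138994 origin [0.6006 0.2154] bay [0.5968 0.2164] res mm
 [[ 18.9736  -0.4721]
 [-19.5643   1.4057]
 [ 19.381    0.0264]
 [-19.0249   0.2678]
 [ 19.1549   0.1039]
 [-19.3169   0.8355]
 [ 19.5765  -1.4595]
 [-19.1799  -0.7076]]
w2 yaw -14.74922894095626 origin [0.5821 0.2203] bay [0.5859 0.2193] res mm
 [[ 0.546   0.4561]
 [-0.4561  0.6431]
 [ 0.1891 -0.7226]
 [-0.9829  0.4844]
 [ 1.1144 -0.0867]
 [ 0.1186  1.1283]
 [-0.0365 -2.0061]
 [-0.4927  0.1035]]
```

```bash
python3 - <<'E'
from h import *
import pickle
D=pickle.load(open("D.pkl","rb"))
def fit(W,name):
    M=np.array([(0,58),(20,58),(0,41),(20,41),(0,-41),(20,-41),(0,-58),(20,-58)])/1000
    W=W[:,:2];mc,wc=M.mean(0),W.mean(0);A=(M-mc);B=(W-wc)
    th=np.arctan2((A[:,0]*B[:,1]-A[:,1]*B[:,0]).sum(),(A*B).sum());c,s=np.cos(th),np.sin(th);Rm=np.array([[c,-s],[s,c]])
    t=wc-Rm@mc;print(name,"yaw",np.degrees(th),"origin",t,"bay",t+Rm@[.004,0],"res mm\n",(B-A@Rm.T)*1e3@Rm)
pose,im=D["rack"]
px=np.array([(213,63),(375,68),(216,138),(375,136),(248,472),(398,472),(250,530),(400,530)],float)
px=(px+.5)/[9,4.5]-.5+[290,105]
fit(plane("wrist",px,.09,pose),"w1")
E
```

```text
w1 yaw -15.016116064215948 origin [0.5813 0.2205] bay [0.5852 0.2195] res mm
 [[ 0.8236  0.4407]
 [-0.6321 -1.3729]
 [ 0.4769 -0.0592]
 [-1.1165 -0.2367]
 [ 0.9878 -0.1354]
 [-0.538  -0.8029]
 [ 0.6197  1.4267]
 [-0.6214  0.7398]]
```

```bash
python3 - <<'E'
from h import *
y=np.radians(22.7);o=down(y)
ctrl.move_gripper(.05)
ctrl.move_ptp((.5107,-.3,.16),o)
ctrl.move_l((.5107,-.3,.076),rate=.12)
f0=np.array(ctrl.current_wrist_force());print(f0,ctrl.current_position())
ctrl.move_gripper(0.0,grasp_force=80)
print(ctrl.current_finger_gap(),np.array(ctrl.current_wrist_force()),ctrl.current_ft_torque(),ctrl.current_time_s())
ctrl.move_l((.5107,-.3,.13),rate=.1)
print(ctrl.current_finger_gap(),np.array(ctrl.current_wrist_force()))
ctrl.move_l((.5107,-.3,.24),rate=.2)
pose=(np.array(ctrl.current_position()),np.array(ctrl.current_eef_rot()));w=ctrl.camera("wrist");save("w_held",w)
s=ctrl.camera("scene");save("s_held",s)
print(pose,ctrl.current_finger_gap(),np.array(ctrl.current_wrist_force()),ctrl.current_time_s())
E
```

```text
[ 0.8732 -0.0471  0.045 ] [ 0.5114 -0.3006  0.0771]
0.006922655113752958 [0.2709 0.1372 3.6291] [ 0.066  -0.057   0.0222] 7.3333
0.006749060823025092 [-0.3835 -0.422  -1.1532]
(array([ 0.5101, -0.2994,  0.2384]), array([-3.0783, -0.6179,  0.0022])) 0.007033842919323026 [-0.4764  0.4965 -0.8805] 8.825
```

View pics/w_held.png

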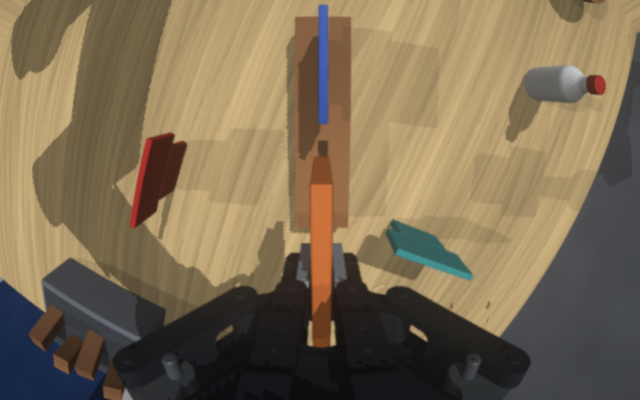

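View pics/s_held.png

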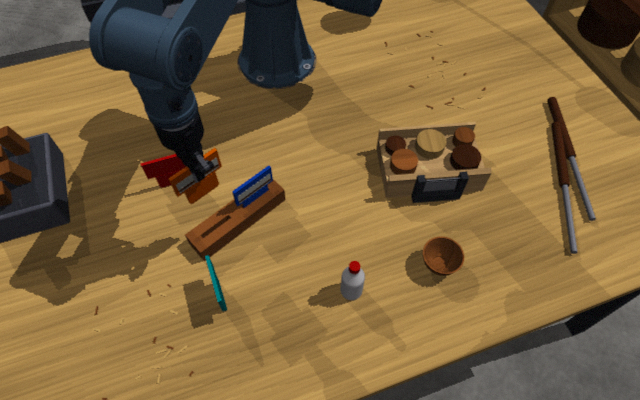

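```bash
python3 - <<'E'
from h import *
im=cv2.cvtColor(cv2.imread("pics/w_held.png"),cv2.COLOR_BGR2RGB)
hsv=cv2.cvtColor(im,cv2.COLOR_RGB2HSV);m=cv2.inRange(hsv,(5,150,60),(18,255,255))
for r in list(range(136,192,4))+list(range(200,352,15)):
    x=np.nonzero(m[r,290:350])[0]+290
    if len(x): print(r,x.min(),x.max(),im[r,int(x.mean())])
save("crop_h",cv2.resize(im[130:360,270:370],None,fx=5,fy=2.6,interpolation=cv2.INTER_CUBIC))
I=(np.zeros(3),np.zeros(3))
def pt(px,z): print(px,plane("wrist",[px],z,I))
pt((321,184),-.044);pt((321,346),-.044);pt((321,230),-.044);pt((322,157),.011)
E
```

```text
156 317 327 [105  67  41]
160 313 329 [127  73  39]
164 313 329 [127  74  40]
168 312 330 [128  73  39]
172 312 330 [128  74  40]
176 311 331 [128  75  41]
180 311 332 [127  74  39]
184 310 332 [167  95  51]
188 309 333 [203 114  60]
200 310 332 [204 114  60]
215 310 332 [204 114  60]
230 310 332 [203 114  60]
245 311 331 [203 113  59]
260 310 331 [201 112  58]
275 310 331 [200 110  57]
290 311 331 [179  99  51]
305 311 331 [107  60  30]
320 312 330 [105  58  29]
335 313 329 [104  57  29]
(321, 184) [[-0.0004 -0.0514 -0.044 ]]
(321, 346) [[-0.0004  0.0213 -0.044 ]]
(321, 230) [[-0.0004 -0.0348 -0.044 ]]
(322, 157) [[ 0.0001 -0.0506  0.011 ]]
```

View pics/crop_h.png

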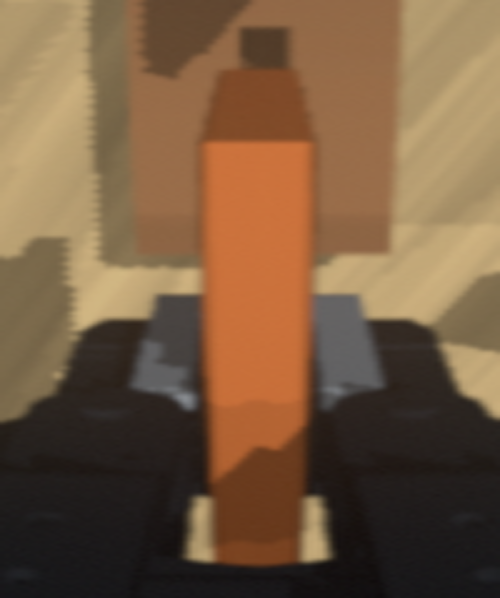

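```bash
python3 - <<'E'
from h import *
o=down(np.radians(-14.9))
ctrl.move_ptp((.5857,.2193,.24),o)
ctrl.move_l((.5857,.2193,.168),rate=.12)
ctrl.sleep(.2)
P=np.mean([ctrl.current_position() for _ in range(5)],0);print(P,ctrl.current_eef_rot(),o,np.array(ctrl.current_wrist_force()),ctrl.current_time_s())
w=ctrl.camera("wrist");s=ctrl.camera("scene");save("w_pre",w)
save("s_pre",cv2.resize(s[90:230,350:510],None,fx=4,fy=4,interpolation=cv2.INTER_CUBIC))
E
```

```text
[0.5864 0.2194 0.1692] [-3.1145  0.4072 -0.003 ] [ 3.1151 -0.4073  0.    ] [-0.5108  0.4155 -0.1089] 11.675
```

View pics/w_pre.png

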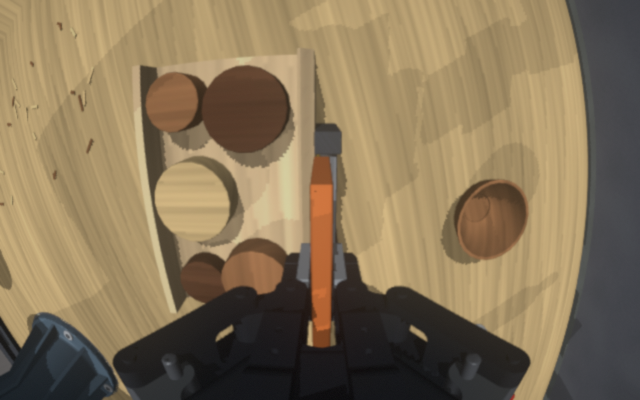

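View pics/s_pre.png

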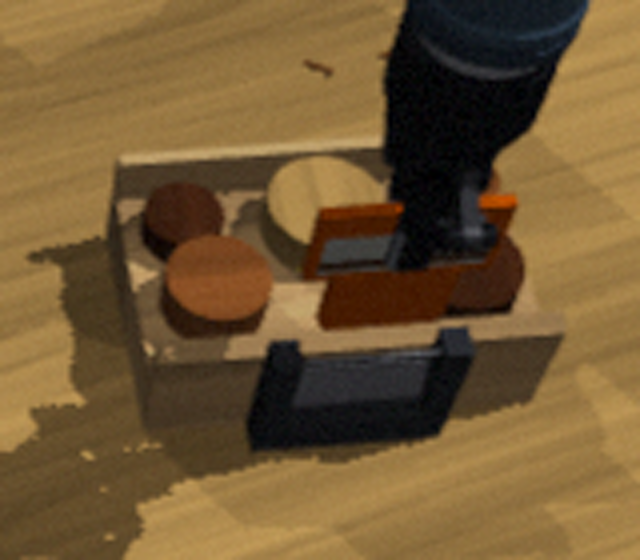

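```bash
python3 - <<'E'
from h import *
im=cv2.imread("pics/w_pre.png")
save("crop_pre",cv2.cvtColor(cv2.resize(im[110:200,290:360],None,fx=8,fy=6,interpolation=cv2.INTER_CUBIC),cv2.COLOR_BGR2RGB))
I=(np.zeros(3),np.zeros(3))
g=cv2.cvtColor(im,cv2.COLOR_BGR2GRAY)
for r in (130,138,146): print(r,list(g[r,306:348]))
E
```

```text
130 [np.uint8(142), np.uint8(142), np.uint8(143), np.uint8(143), np.uint8(145), np.uint8(147), np.uint8(149), np.uint8(142), np.uint8(114), np.uint8(80), np.uint8(63), np.uint8(62), np.uint8(62), np.uint8(61), np.uint8(61), np.uint8(62), np.uint8(62), np.uint8(62), np.uint8(62), np.uint8(62), np.uint8(62), np.uint8(62), np.uint8(63), np.uint8(61), np.uint8(62), np.uint8(62), np.uint8(62), np.uint8(61), np.uint8(61), np.uint8(62), np.uint8(61), np.uint8(62), np.uint8(66), np.uint8(82), np.uint8(111), np.uint8(137), np.uint8(150), np.uint8(152), np.uint8(153), np.uint8(154), np.uint8(156), np.uint8(160)]
138 [np.uint8(142), np.uint8(142), np.uint8(143), np.uint8(144), np.uint8(146), np.uint8(148), np.uint8(144), np.uint8(126), np.uint8(100), np.uint8(83), np.uint8(78), np.uint8(77), np.uint8(77), np.uint8(78), np.uint8(79), np.uint8(79), np.uint8(78), np.uint8(77), np.uint8(77), np.uint8(78), np.uint8(79), np.uint8(79), np.uint8(79), np.uint8(78), np.uint8(77), np.uint8(78), np.uint8(77), np.uint8(77), np.uint8(78), np.uint8(77), np.uint8(77), np.uint8(78), np.uint8(78), np.uint8(79), np.uint8(82), np.uint8(105), np.uint8(141), np.uint8(152), np.uint8(153), np.uint8(153), np.uint8(154), np.uint8(155)]
146 [np.uint8(143), np.uint8(143), np.uint8(143), np.uint8(145), np.uint8(146), np.uint8(149), np.uint8(148), np.uint8(137), np.uint8(110), np.uint8(85), np.uint8(78), np.uint8(77), np.uint8(77), np.uint8(78), np.uint8(78), np.uint8(78), np.uint8(77), np.uint8(78), np.uint8(77), np.uint8(78), np.uint8(78), np.uint8(78), np.uint8(77), np.uint8(77), np.uint8(77), np.uint8(78), np.uint8(78), np.uint8(78), np.uint8(78), np.uint8(78), np.uint8(77), np.uint8(77), np.uint8(77), np.uint8(77), np.uint8(82), np.uint8(103), np.uint8(142), np.uint8(155), np.uint8(156), np.uint8(153), np.uint8(153), np.uint8(153)]
```

View pics/crop_pre.png

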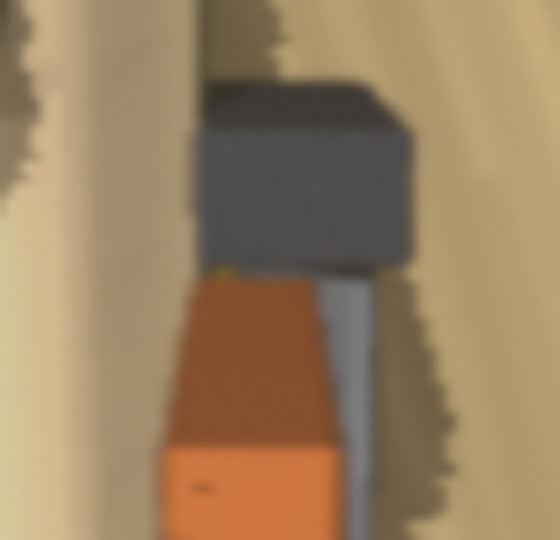

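```bash
python3 - <<'E'
from h import *
I=(np.zeros(3),np.zeros(3))
print(plane("wrist",[(313.9,142),(341.2,142),(328,154),(328,131)],.079,I))
print(plane("wrist",[(313.9,142),(341.2,142)],.0785,I))
E
```

```text
[[-0.005  -0.0493  0.079 ]
 [ 0.0147 -0.0493  0.079 ]
 [ 0.0052 -0.0405  0.079 ]
 [ 0.0051 -0.0573  0.079 ]]
[[-0.005  -0.0493  0.0785]
 [ 0.0146 -0.0494  0.0785]]
```

```bash
python3 - <<'E'
from h import *
def rd(n=6):
    F=[];P=[]
    for _ in range(n): F.append(ctrl.current_wrist_force());P.append(ctrl.current_position());ctrl.sleep(.01)
    return np.mean(F,0),np.mean(P,0)
x,y=.5848,.2195
for z in (.168,.150,.142,.134,.126,.118,.112):
    ctrl.move_l((x,y,z),rate=.06);F,P=rd();print(z,P,F,ctrl.current_finger_gap())
    if np.linalg.norm(F)>15: print("STOP");break
print(ctrl.current_ft_torque(),ctrl.current_time_s())
s=ctrl.camera("scene");save("s_in",cv2.resize(s[90:230,350:510],None,fx=4,fy=4,interpolation=cv2.INTER_CUBIC))
save("w_in",ctrl.camera("wrist"))
E
```

```text
0.168 [0.5847 0.2195 0.1681] [ 0.2042 -0.004  -1.1382] 0.00715270186607903
0.15 [0.5845 0.2194 0.1494] [ 0.0702  0.04   -1.0151] 0.006716933323053818
0.142 [0.5845 0.2195 0.1415] [ 0.0199 -0.1822 -0.6788] 0.006914440464369132
0.134 [0.5845 0.2194 0.1335] [-0.1321 -0.1172 -0.6533] 0.007068487120601518
0.126 [0.585  0.2195 0.1256] [ 1.3419  0.3674 -1.9278] 0.007447122214293126
0.118 [0.5849 0.2194 0.1174] [ 3.1575  0.3169 -3.8457] 0.006967338007516959
0.112 [0.5849 0.2194 0.1115] [ 3.3387 -0.1189 -4.7088] 0.007032654901579954
[ 0.0381 -0.7301 -0.013 ] 14.2083
```

View pics/s_in.png

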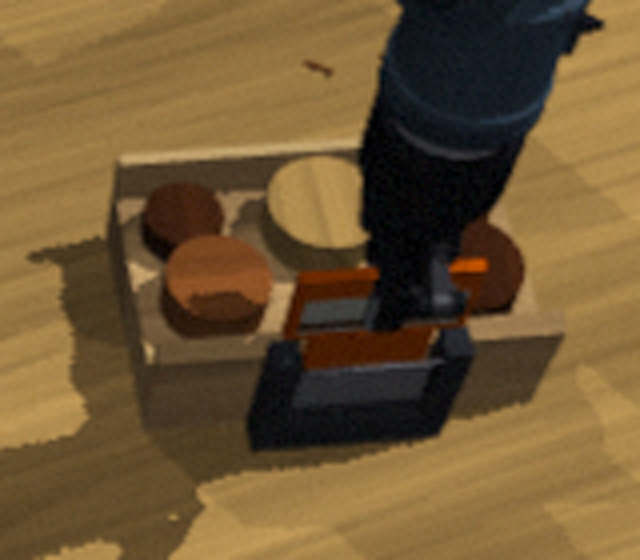

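View pics/w_in.png

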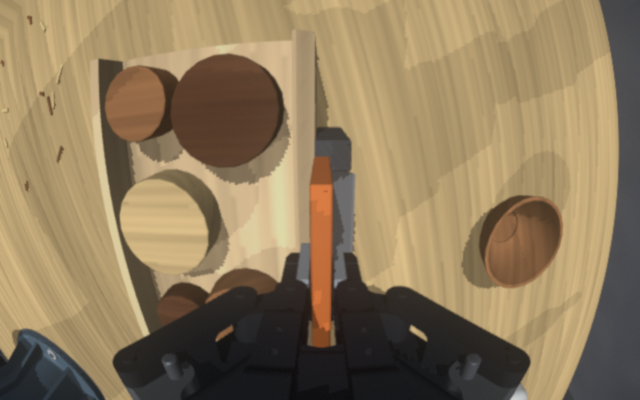

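```bash
python3 - <<'E'
from h import *
def rd(n=6):
    F=[];P=[]
    for _ in range(n): F.append(ctrl.current_wrist_force());P.append(ctrl.current_position());ctrl.sleep(.01)
    return np.mean(F,0),np.mean(P,0)
x,y=.5851,.2194
z=.112
while z>.0985:
    z-=.0015 if z>.1045 else .0007
    ctrl.move_l((x,y,z),rate=.02);F,P=rd();print("%.4f"%z,P,F,round(ctrl.current_finger_gap(),4))
    if F[2]>16: print("STOP");break
print(ctrl.current_ft_torque(),ctrl.current_time_s())
s=ctrl.camera("scene");save("s_in2",cv2.resize(s[90:230,350:510],None,fx=4,fy=4,interpolation=cv2.INTER_CUBIC))
w=ctrl.camera("wrist");save("w_in2",cv2.resize(w[110:200,290:370],None,fx=8,fy=6,interpolation=cv2.INTER_CUBIC))
E
```

```text
0.1105 [0.585  0.2194 0.1106] [ 1.3794 -0.1075 -0.5178] 0.0071
0.1090 [0.5851 0.2195 0.1094] [-0.125  -0.1188  3.3844] 0.0073
0.1075 [0.5851 0.2195 0.1079] [-1.1714 -0.2028  4.9609] 0.0069
0.1060 [0.5852 0.2195 0.1063] [-0.7334  0.2165  5.3937] 0.0071
0.1045 [0.5852 0.2195 0.1049] [-1.4359 -0.3766  5.5592] 0.0069
0.1038 [0.5852 0.2195 0.1044] [-1.6308  0.2245  6.9567] 0.0072
0.1031 [0.5852 0.2195 0.1038] [-1.6005 -0.4643  6.9565] 0.0071
0.1024 [0.5852 0.2195 0.1031] [-2.0412 -0.5234  7.0872] 0.0072
0.1017 [0.5852 0.2195 0.1025] [-2.3154 -0.3367  8.041 ] 0.0073
0.1010 [0.5852 0.2195 0.1019] [-2.1932  0.0347  8.1219] 0.0072
0.1003 [0.5853 0.2195 0.1018] [-3.8428 -0.6476 11.9882] 0.0073
0.0996 [0.5853 0.2195 0.1018] [-6.2804 -1.4623 16.3001] 0.0073
STOP
[-0.2591  1.1743  0.0118] 17.9083
```

View pics/s_in2.png

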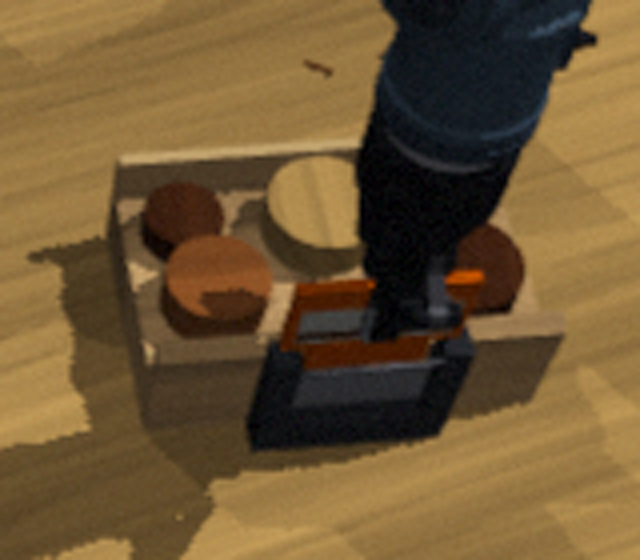

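View pics/w_in2.png

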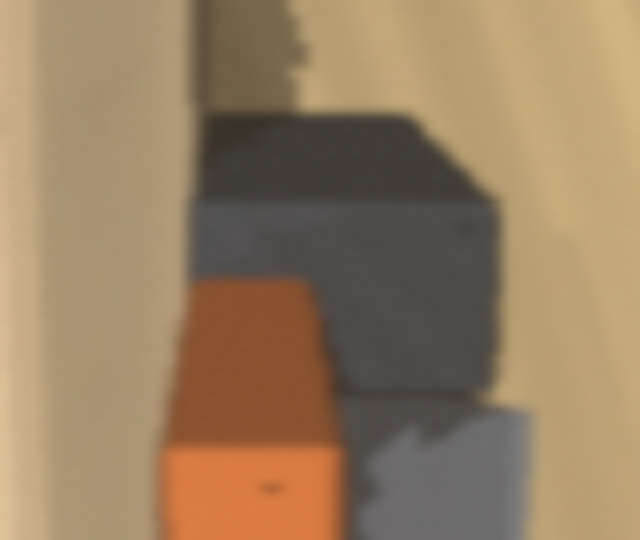

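```bash
python3 - <<'E'
from h import *
ctrl.move_l((.5847,.2196,.0996),rate=.02)
for k in range(4):
    ctrl.sleep(.3);F=np.mean([ctrl.current_wrist_force() for _ in range(5)],0);print(F,ctrl.current_position(),ctrl.current_finger_gap(),ctrl.current_eef_rot())
print(ctrl.current_ft_torque(),ctrl.current_time_s())
s=ctrl.camera("scene");save("s_fin",cv2.resize(s[145:210,400:490],None,fx=8,fy=8,interpolation=cv2.INTER_CUBIC))
t=ctrl.camera("top");save("t_fin",t)
E
```

```text
[-4.4132 -1.3199 15.0392] [0.5853 0.2195 0.1018] 0.007138741528736116 [-3.1151  0.4072 -0.0023]
[-3.6504 -1.57   14.716 ] [0.5853 0.2195 0.1017] 0.007034257865479067 [ 3.1151 -0.4071  0.0022]
[-4.5931 -1.2504 14.9286] [0.5853 0.2195 0.1018] 0.006884979479256101 [ 3.1151 -0.4071  0.0022]
[-4.2549 -1.788  15.6314] [0.5853 0.2196 0.1018] 0.0073153715789148616 [-3.1151  0.4071 -0.0022]
[-0.3566  0.969  -0.0014] 19.4583
```

View pics/s_fin.png

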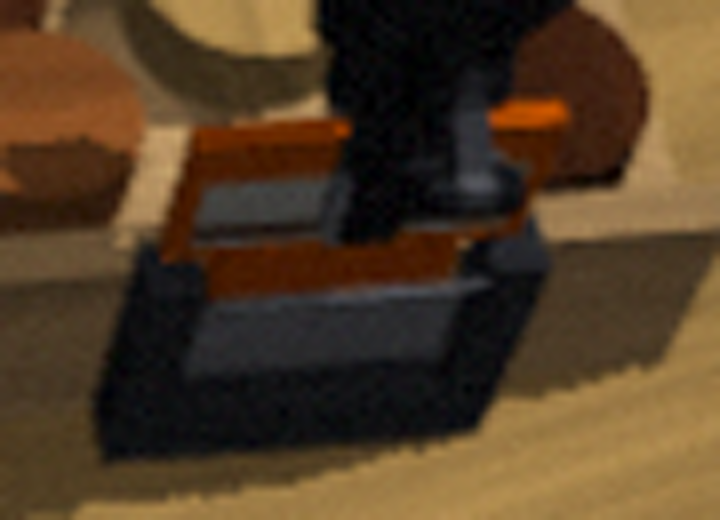

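View pics/t_fin.png

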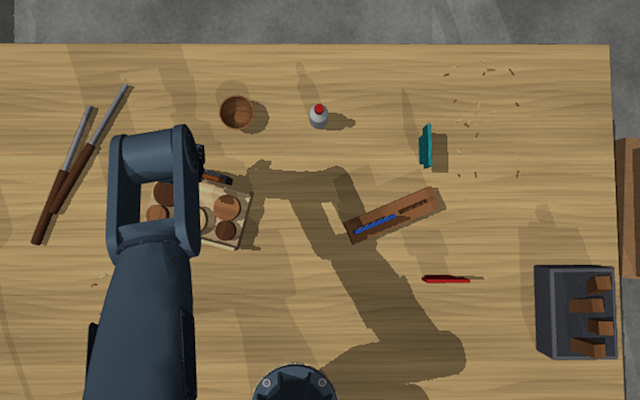

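```bash
python3 - <<'E'
from h import *
print(ctrl.current_wrist_force(),ctrl.current_position(),ctrl.current_time_s())
ctrl.finish_job()
E
```

```text
[-3.7235 -2.1266 15.256 ] [0.5853 0.2195 0.1018] 19.5583
the job is handed in; nothing more can be done
```

I drew the orange holder straight up out of its stand and pushed its tongue down behind the sprung lip, card facing out. I handed the job in at 19.6 s, with the gripper still holding the holder and pressing it home.

**Fully home:**
- The seat was first felt at a TCP height of about 0.110 m.
- Travel stopped hard 8 mm lower, at 0.1018 m, and stayed there while the push rose from 8 N to 16 N.
- The push then held steady at about 15 N for over 1 s, with no slip in the grip.

**Position:** the last close-up pictures show the shoulders on both cheeks and the back of the holder flush with the front board. The last top picture shows the blue holder, glue bottle and bowl where they were.

**Disagreements:**
- The last wrist view before insertion put the bay about 1 mm from my first fix, so I shifted by that much.
- Partway in, I read about 3 N sideways from the board and an odd downward force of about 4 N. Both went away after a 0.3 mm shift outward.
- About 4 N sideways remained at the end, roughly the lip force plus friction.

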